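# Brace the reagent bottle in its rack and unscrew the tight cap

## Robot

A 6-joint arm with a two-finger parallel gripper is mounted at the origin on the work surface. World frame = base frame: x ahead of the robot, y to its left, z up, the work surface at z = 0. Lengths are in m, angles in rad, forces in N, time in s.
With the tool pointing down it reaches from about 0.25 to 0.725 m from the base axis. Payload 4 kg.
Tool frame: the origin (TCP) lies midway between the tips of the shut fingers; the grasp point (between the pads) lies 19 mm behind it (bot.hold_point_z is the distance from the TCP to the grasp point, in m); z points along the fingers, y is the direction in which the jaws open and shut (so a half turn about z gives the same grasp; the last joint's range is limited). The gripper opens to 85 mm and grips with 20 to 120 N. Pads are 22 mm wide; open, the fingers measure 114 mm over their backs; the gripper's body (76 mm by 85 mm) begins 54 mm behind the grasp point. The pads swing forward as they close: fully open they stand 13 mm farther back than shut.
Start: joints at [1.287, 0.241, 0.005, 1.335, 0, 1.571], TCP at [0.14, 0.48, 0.231] pointing down, gripper open.
Joint ranges: [-2.72, 2.72], [-1.05, 1.87], [-1.09, 1.28], [-1.99, 2.15], [-1.42, 1.44], [-3.14, 3.14]. Speed limits (rad/s): [2.79, 2.79, 3.14, 3.14, 3.14, 3.14].

## Interface

Orientations are given as a unit quaternion [x, y, z, w].
In Python, from workcell import status, viewer, order, bot gives the robot as it stands.
- The arm moves only by the tool servo_tool, never from a script. Its argument "increments" is a list of rows, each a list of 3 entries, a list of its own where there are three numbers: the closure in counts, from 0 (fully open) to 255 (shut), then the shift along the tool's x, y, z in mm, then the turn about the tool's z in degrees. A call has exactly 10 rows; each row shifts and turns the commanded pose from where the row before left it, along the tool's axes as they then stand; what a row does not reach is not made up. A row lasts 1/10 s, in which the tool goes at most 50 mm and 8.59 degrees, less where a joint would pass 70% of its speed; a pose out of reach is approached as far as the arm can. A call is refused whole if a number of a shift passes 50 or a number of a turn 8.59, either way. A call with a gripper value outside its range is refused whole. The fingers move at their own pace and stop on an object; the grip force is fixed at half the most. Time passes only in rows, so rows that do not move let the fingers close, or fill a call up. It gives the time, the measured TCP pose, the force and the opening at its end, in the units of the state.
- status.get_obs(): the state, without advancing time (a new reading comes with each control period).
- viewer.camera(name): name is "side" or "top"; returns (picture, depth): 400x640x3 uint8, red, green, blue; 400x640 float32, m along the optical axis (not along the pixel's ray), 0 where there is no reading.
- viewer.get_calibration(name): a dict with "K" (3x3 intrinsics, pixels), "position" and "orientation" of the camera in the world. Camera axes: x right, y up, looking along -z (the intrinsics and any distortion apply to the point x, -y, -z); pixel columns grow to the right and rows downward; lengths in m; the calibration is good to about 2 mm. A picture is of the moment at which its call begins. get_calibration takes no time and is no camera call.
- order.job_done(): hands the job in, once; it reports no verdict.
The state is a dict: "clock": time; "joint_pos": joint angles; "joint_vel": joint speeds; "tau": joint torques, N m; "eef_pos": TCP position; "tool_rot": TCP orientation; "ft_force": force on the tool from outside, world axes, zero at the start; "ft_torque": the same for the moment, N m; "grip_width": finger opening in m.
Only numpy, scipy, OpenCV 4.12 (cv2) and the standard library are available. Lean on these libraries where they do the work, as an engineer would, in place of code of your own. Each camera call takes 0.05 s, during which the arm holds its last target.

## Task

Stand the square reagent bottle, cap still on, fully down in the empty square nest of the grey bench rack so that it is braced and cannot turn. Then unscrew its tight cap anticlockwise, regripping as often as needed, and lift it only once the threads have let go, so that the bottle is not pulled up out of the nest. Finish still holding the cap level over the bottle, about 2 cm clear above its mouth, and leave the round bottle, the tip box and the two vials where they stand.

Things in the scene. Friction and masses are not known exactly. Their poses are not given: they have to be found in the camera images.
- bottle_mid (a point): Square white plastic bottle, loose, 0.15 to 0.31 kg, upright and capped at the start. Body 56 x 56 x 70 mm tall, faces along this point's x and y; the point is on its axis, 35 mm above its underside. A sloping shoulder ends 80 mm up in a round neck 33 mm across (39 over the threads); rim 103 mm up. Unbraced, it turns along with its cap.
- bottle_mouth (a point): Centre of that bottle's rim; axes as the bottle's. Two-start right-hand thread: the cap, turned anticlockwise from above, rises 2.7 mm per rad; stiff for the first 1.3 rad (up to 0.5 N m; a springy liner pushes it with about 20 N), then loose. It is held until turned 2.15 rad from tight and lifts straight off at 2.2 to 2.7 rad; beyond, its lugs meet the next threads: do not force it on, held down.
- cap_center (a point): Centre of the bottle's black ribbed round screw cap, 48 mm across, 26 mm tall (lower edge and top 13 mm below and above this point). Its x and y turn with it and start along the bottle's. Screwed tight, it lies 4 mm below the rim, 99 mm above the bottle's underside. The capped bottle can be carried by its cap.
- nest (a point): Centre of the floor of the square nest in the fixed grey bench rack, 6 mm above the bench. Nest 61 x 61 mm inside, sides along this point's x and y, straight for 36 mm above its floor, then a flared mouth 12 mm tall, 73 mm wide at its top; the bottle fits in any quarter turn. Rack 90 mm along x, 176 along y, 54 tall at the nest. Low wells 60.5 mm off along y hold a vial each.
- vial_a: Small amber vial with a white cap, 23 mm across, 54 mm tall, in the rack's well on the nest's +y side; its top is 60 mm above the bench. Leave it alone. Origin at its underside.
- vial_b: The same kind of vial in the well on the nest's -y side. Leave it alone.
- round_bottle: Round white bottle, 64 mm across and 150 mm tall, black cap, standing on the bench beyond the work. Leave it alone. Origin at its underside.
- tip_box: White pipette tip box, 80 x 118 mm and 57 mm tall, on the bench beyond the work. Leave it alone. Origin at its underside.
Not all that is in view belongs to the job. There is more than one size of the part that bears cap_center; the job needs the larger.

How it is judged:
On the way, in this order (a step that is already met when the one before it is completed fails the run):
1. the bottle stands fully down in the nest, upright, with the cap still screwed on (horizontal distance between bottle_mid and nest below 0.006 m and z of bottle_mid in the frame of nest below 0.039 m and angle between bottle_mid's own z axis and vertical below 0.08 rad and z of cap_center in the frame of bottle_mouth below -0.002 m), for 0.2 s.
2. the threads have let go and the cap comes up off them, the bottle staying down in the nest (z of cap_center in the frame of bottle_mouth above 0.009 m and horizontal distance between cap_center and bottle_mouth below 0.02 m and z of bottle_mid in the frame of nest below 0.041 m), for 0.1 s.
At the end, for the whole second after the job is handed in: Fingers hold the cap still and level (0.2 rad) through the last second, within 20 mm sideways of the mouth, lower edge 3 to 50 mm above the rim, touching neither bottle nor rack; bottle fully down in the nest (4 mm), upright (0.08 rad), at rest (z of cap_center in the frame of bottle_mouth between 0.016 and 0.063 m and horizontal distance between cap_center and bottle_mouth below 0.02 m and angle between cap_center's own z axis and vertical below 0.2 rad and contact force between the fingers and cap above 1 N and contact force between cap and bottle below 0.05 N and contact force between cap and rack below 0.05 N and linear speed of cap below 0.03 m/s and horizontal distance between bottle_mid and nest below 0.006 m and z of bottle_mid in the frame of nest below 0.039 m and angle between bottle_mid's own z axis and vertical below 0.08 rad and linear speed of bottle below 0.02 m/s); the arm keeps its last pose, push and grip.
It fails at once if the cap is loosened while the bottle is out of the nest, or the bottle is pulled up by its half-unscrewed cap (z of cap_center in the frame of bottle_mouth above -0.001 m and z of bottle_mid in the frame of nest above 0.043 m).
It fails at once if the bottle is tipped over (angle between bottle_mid's own z axis and vertical above 0.6 rad).
It fails at once if the round bottle, the tip box or a vial is displaced by more than 20 mm or knocked over (distance of any of round_bottle, tip_box, vial_a, vial_b from where it was at the start of the episode above 0.02 m or angle between any of round_bottle, vial_a, vial_b's own z axis and vertical above 0.5 rad).
It also fails if it takes over 59 s, if anything falls off the work surface, if the arm or the gripper's body presses on something with over 40 N, if the wrist force passes 120 N, or if a joint passes its speed limit or range.

## Working session

There is one attempt and no reset: what is moved stays moved. The work goes in short steps, Python scripts to look and compute and a tool call to move; the robot and the scene stay as the last step left them, time stands still between calls to the robot, and variables do not carry over. Pictures are saved under pics/ and viewed, and the job is handed in when it is done.

Besides the shell and the picture viewer there is one more tool, called after "Request:" in YAML: its name, and indented under it one key for each argument. servo_tool: Moves the arm, as the interface text tells. Its arguments: {"type":"object","properties":{"increments":{"type":"array","items":{"type":"array"}}},"required":["increments"]}

```bash
mkdir -p pics; ls
python3 - <<'E'
from workcell import status, viewer, order, bot
import cv2, numpy as np
o=status.get_obs(); print(o); print(bot.hold_point_z)
for n in ("side","top"):
    p,d=viewer.camera(n); cv2.imwrite(f"pics/{n}0.png",p[:,:,::-1]); np.save(f"{n}0d.npy",d); np.save(f"{n}0p.npy",p)
    print(n,viewer.get_calibration(n))
E
```

```text
pics
{'clock': 0.0, 'joint_pos': array([1.28700956e+00, 2.41416414e-01, 3.71337972e-03, 1.33522065e+00,
       4.83519908e-06, 1.57080332e+00]), 'joint_vel': array([ 0.00060987, -0.00125253,  0.00182627, -0.00030574, -0.00011972,
        0.00166851]), 'tau': array([-1.37337778e-03, -3.72316325e+01,  2.52408886e+01,  1.68764050e-02,
        5.23605377e-05,  9.35322561e-06]), 'eef_pos': array([0.13981415, 0.47938113, 0.23040712]), 'tool_rot': array([ 1.41421107e-01,  9.89948958e-01, -1.05264535e-03, -1.52812347e-04]), 'ft_force': array([ 0.08310237, -0.53023421, -0.57656481]), 'ft_torque': array([-0.02300479, -0.00705178,  0.00652562]), 'grip_width': 0.08509652346108157}
0.0187
side {'K': array([[393.39727028,   0.        , 326.51641636],
       [  0.        , 393.39727028, 196.01765159],
       [  0.        ,   0.        ,   1.        ]]), 'position': array([0.24042995, 0.45516711, 0.72081263]), 'orientation': array([-0.119392  ,  0.33567803,  0.87341306, -0.33198709])}
top {'K': array([[383.90987579,   0.        , 317.27849357],
       [  0.        , 383.90987579, 192.65359107],
       [  0.        ,   0.        ,   1.        ]]), 'position': array([0.46069213, 0.0130257 , 0.76910786]), 'orientation': array([-0.05647499,  0.05515809,  0.71472269, -0.69493858])}
```

View pics/side0.png

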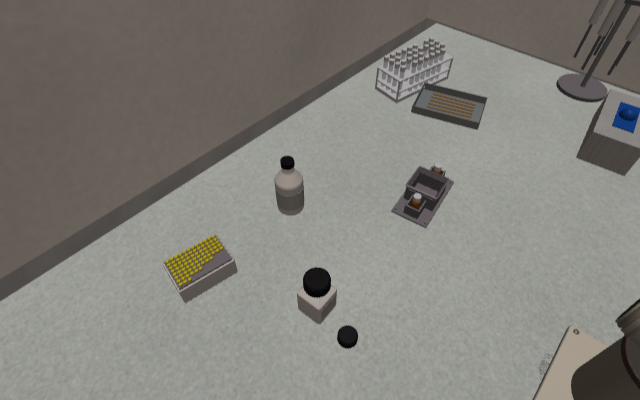

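View pics/top0.png

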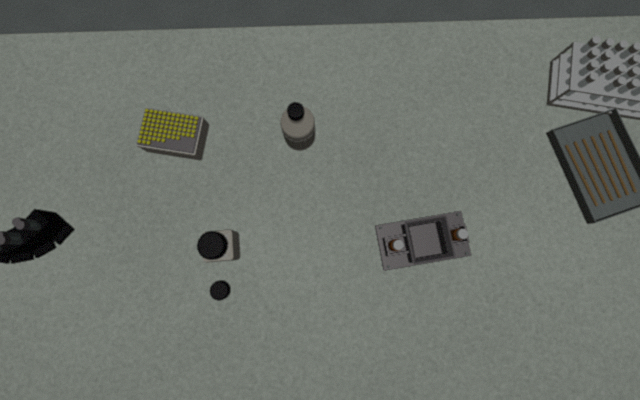

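The top view shows the black cap on the square bottle at (212,245), a loose smaller black cap at (220,290), the round bottle's cap at (295,112), and the rack at (424,240) with vials at (398,245) and (461,234). The job's cap is the one at (212,245), because it sits on the square bottle and is the larger. I'll confirm that in an enlarged crop and measure.

```bash
cat > h.py <<'E'
import numpy as np, cv2
from scipy.spatial.transform import Rotation as R
from workcell import status, viewer, order, bot
def cloud(n,d):
    c=viewer.get_calibration(n);K=c["K"]
    v,u=np.mgrid[0:400,0:640]
    P=np.stack([(u-K[0,2])/K[0,0]*d,-(v-K[1,2])/K[1,1]*d,-d],-1)
    return P@R.from_quat(c["orientation"]).as_matrix().T+c["position"]
def proj(n,X):
    c=viewer.get_calibration(n);K=c["K"]
    p=(np.atleast_2d(X)-c["position"])@R.from_quat(c["orientation"]).as_matrix()
    return np.c_[K[0,0]*p[:,0]/-p[:,2]+K[0,2],K[1,1]*(-p[:,1])/-p[:,2]+K[1,2]]
E
python3 - <<'E'
from h import *
d=np.load("top0d.npy");p=np.load("top0p.npy");C=cloud("top",d)
s=np.load("side0d.npy");S=cloud("side",s);q=np.load("side0p.npy")
def at(C,u,v):print(u,v,C[v,u].round(4))
for u,v in [(212,245),(220,290),(232,245),(424,240),(260,300),(398,245),(461,234),(385,260),(380,225)]: at(C,u,v)
for u,v in [(317,280),(348,335)]: at(S,u,v)
# cap top
cl=[]
for nm,CC,u0,v0 in (("top",C,212,245),("side",S,317,280),("topsmall",C,220,290)):
    W=CC[v0-25:v0+25,u0-25:u0+25].reshape(-1,3)
    zt=CC[v0,u0,2]
    m=abs(W[:,2]-zt)<0.004; W=W[m]
    (c,r)=cv2.minEnclosingCircle(W[:,:2].astype(np.float32)*1000)
    print(nm,zt,W.mean(0).round(4),np.round(c,1),round(r,1),len(W), (W.max(0)-W.min(0)).round(4))
# rack: top rim points
W=C[195:285,360:490].reshape(-1,3)
m=(W[:,2]>0.045)&(W[:,2]<0.058); print("rim",m.sum(),cv2.minAreaRect(W[m][:,:2].astype(np.float32)*1000))
m=(W[:,2]>0.004)&(W[:,2]<0.058); print("rack",cv2.minAreaRect(W[m][:,:2].astype(np.float32)*1000))
# bottle body
W=C[215:275,180:250].reshape(-1,3)
m=(W[:,2]>0.01)&(W[:,2]<0.08); print("body",cv2.minAreaRect(W[m][:,:2].astype(np.float32)*1000))
W=S[250:330,285:350].reshape(-1,3)
m=(W[:,2]>0.01)&(W[:,2]<0.075); print("bodyS",cv2.minAreaRect(W[m][:,:2].astype(np.float32)*1000))
a=cv2.resize(p[205:305,180:260],None,fx=5,fy=5,interpolation=2)
b=cv2.resize(p[200:280,370:480],None,fx=6,fy=6,interpolation=2)
cv2.imwrite("pics/ca.png",np.minimum(a[:,:,::-1].astype(int)*1.8,255)); cv2.imwrite("pics/cb.png",np.minimum(b[:,:,::-1].astype(int)*1.8,255))
a=cv2.resize(q[255:350,285:370],None,fx=6,fy=6,interpolation=2);cv2.imwrite("pics/cs.png",np.minimum(a[:,:,::-1].astype(int)*1.5,255))
E
```

```text
212 245 [0.4805 0.1938 0.1128]
220 290 [0.398  0.2029 0.0196]
232 245 [0.4809 0.1701 0.0668]
424 240 [ 0.4819 -0.1952  0.0051]
260 300 [ 0.3752  0.13   -0.0008]
398 245 [ 0.4726 -0.1323  0.0589]
461 234 [ 0.4894 -0.2487  0.0605]
385 260 [ 0.4452 -0.1159  0.0065]
380 225 [ 0.5138 -0.1098  0.0066]
317 280 [0.4759 0.1991 0.1105]
348 335 [0.3927 0.2078 0.0226]
top 0.11283994787755847 [0.4812 0.1962 0.1119] [481.1 196.5] 24.1 604 [0.0474 0.0475 0.0064]
side 0.11053745425241146 [0.4768 0.1996 0.1115] [477.5 197.7] 24.6 534 [0.0476 0.0489 0.0079]
topsmall 0.019578629903718725 [0.3978 0.2052 0.0191] [397.6 205.6] 18.5 293 [0.0356 0.0347 0.0073]
rim 765 ((482.0270080566406, -191.72494506835938), (80.33582305908203, 136.70188903808594), 7.721442699432373)
rack ((487.889404296875, -200.14010620117188), (204.1080322265625, 135.14744567871094), 84.81460571289062)
body ((481.1991271972656, 196.31155395507812), (56.624637603759766, 56.02585983276367), 3.387993812561035)
bodyS ((456.8550720214844, 197.260009765625), (106.68759155273438, 53.536014556884766), 22.88536834716797)[ WARN:0@0.408] global loadsave.cpp:1063 imwrite_ Unsupported depth image for selected encoder is fallbacked to CV_8U.
```

View pics/ca.png

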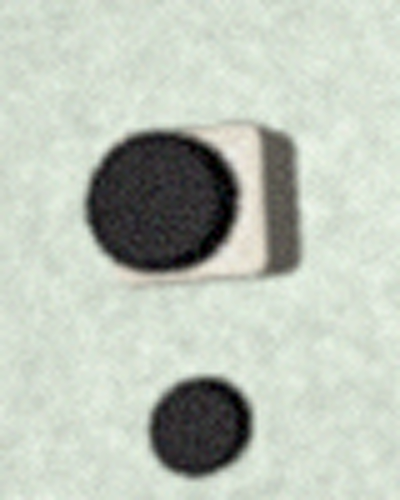

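View pics/cb.png

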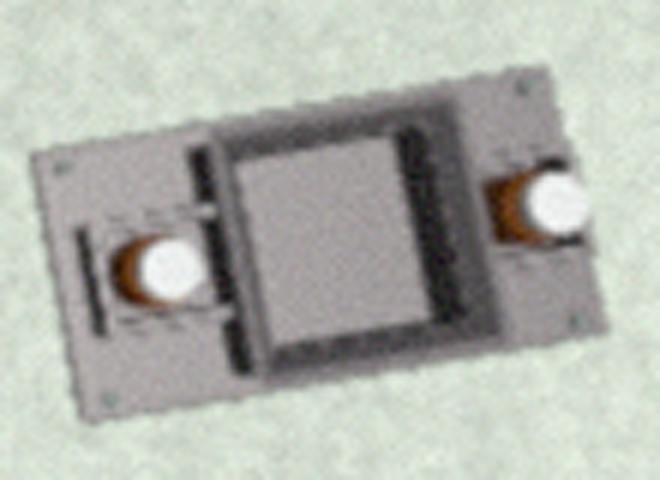

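View pics/cs.png

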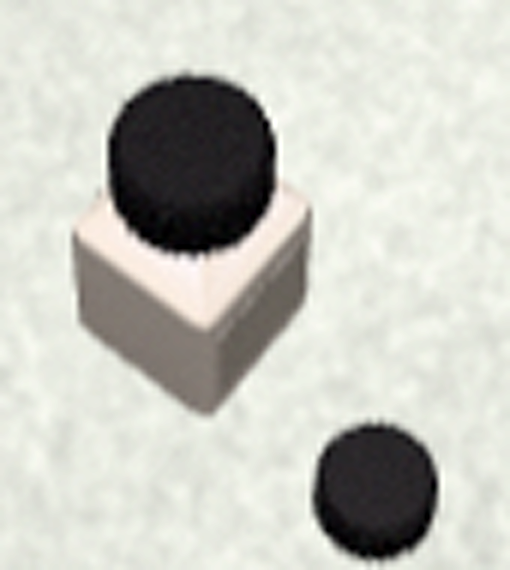

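Run:
```python
from h import *
D={n:cloud(n,np.load(n+"0d.npy")) for n in("top","side")}
for n in D:
    C=D[n].reshape(-1,3)
    near=lambda c,r:np.hypot(C[:,0]-c[0],C[:,1]-c[1])<r
    W=C[near((.482,-.192),.115)]
    rect=lambda a:cv2.minAreaRect(a[:,:2].astype(np.float32)*1000)
    print(n,"bench z",np.median(C[near((.38,.05),.05)][:,2]))
    for lo,hi in((.0035,.0085),(.004,.02),(.046,.056)):
        a=W[(W[:,2]>lo)&(W[:,2]<hi)]
        # keep dense
        if len(a)>5:
            from scipy.spatial import cKDTree
            t=cKDTree(a[:,:2]);k=np.array([len(x) for x in t.query_ball_point(a[:,:2],.006)])
            a=a[k>=4]
            print(n,lo,hi,len(a),rect(a))
    f=W[(abs(W[:,2]-.006)<.003)&(np.hypot(W[:,0]-.482,W[:,1]+.192)<.035)]
    print(" floor",len(f),rect(f))
    B=C[near((.48,.197),.05)]
    for lo,hi in((.062,.078),(.02,.078)):
        b=B[(B[:,2]>lo)&(B[:,2]<hi)]
        print(" body",lo,len(b),rect(b))
# corners of the rack at z=.006 via top px
c=viewer.get_calibration("top");K=c["K"];M=R.from_quat(c["orientation"]).as_matrix()
def ray(u,v,z):
    d=M@np.array([(u-K[0,2])/K[0,0],-(v-K[1,2])/K[1,1],-1]);return c["position"]+d*(z-c["position"][2])/d[2]
co=np.array([ray(370+x/6-.4,200+y/6-.4,.006) for x,y in((30,152),(545,65),(610,330),(85,422))])
print(co.round(4),co.mean(0)); e=co[1]-co[0];print(np.linalg.norm(e),np.degrees(np.arctan2(e[1],e[0])));e=co[2]-co[3];print(np.linalg.norm(e),np.degrees(np.arctan2(e[1],e[0])))
co=np.array([ray(370+x/6-.4,200+y/6-.4,.006) for x,y in((240,160),(392,135),(430,315),(275,345))]);print(co.round(4),co.mean(0))
v=[ray(370+x/6-.4,200+y/6-.4,.06) for x,y in((173,268),(556,203))];print("vials",v,"mid",(v[0]+v[1])/2, np.degrees(np.arctan2(*( (v[1]-v[0])[1::-1]))),np.linalg.norm(v[1]-v[0]))
```

```text
top bench z -0.00027302607762147435
top 0.0035 0.0085 2132 ((483.2753601074219, -192.40554809570312), (92.03941345214844, 175.7939910888672), 8.018190383911133)
top 0.004 0.02 2273 ((483.2811279296875, -192.40786743164062), (91.95830535888672, 175.7252960205078), 8.086470603942871)
top 0.046 0.056 683 ((481.40570068359375, -187.14234924316406), (80.33582305908203, 126.99280548095703), 7.721442699432373)
 floor 773 ((482.9278869628906, -197.71705627441406), (61.05238723754883, 53.04742431640625), 8.050236701965332)
 body 0.062 312 ((481.3321533203125, 196.39483642578125), (56.22072219848633, 55.47512435913086), 2.8804843425750732)
 body 0.02 460 ((481.1991271972656, 196.31155395507812), (56.624637603759766, 56.02585983276367), 3.387993812561035)
side bench z -0.00031799700766882433
side 0.0035 0.0085 697 ((478.3714599609375, -189.37371826171875), (89.66641235351562, 174.5699005126953), 7.955098628997803)
side 0.004 0.02 892 ((478.410888671875, -189.35951232910156), (89.63041687011719, 174.56007385253906), 7.974371910095215)
side 0.046 0.056 383 ((477.93701171875, -184.2022705078125), 
[... 261 characters left out ...]
86450195), 4.900109767913818)
 body 0.02 778 ((476.7402038574219, 199.05563354492188), (54.78755569458008, 55.6837158203125), 2.818276882171631)
[[ 0.5142 -0.0992  0.006 ]
 [ 0.5383 -0.2717  0.006 ]
 [ 0.4509 -0.2854  0.006 ]
 [ 0.4262 -0.1125  0.006 ]] [ 0.48240225 -0.19221956  0.006     ]
0.17422233048632718 -82.05678411947926
0.17462703585702807 -81.86291700353625
[[ 0.5096 -0.1684  0.006 ]
 [ 0.5165 -0.2192  0.006 ]
 [ 0.4574 -0.2271  0.006 ]
 [ 0.4491 -0.1758  0.006 ]] [ 0.48314737 -0.19763371  0.006     ]
vials [array([ 0.47390705, -0.13299665,  0.06      ]), array([ 0.49034354, -0.25128126,  0.06      ])] mid [ 0.4821253  -0.19213895  0.06      ] -82.08900283690188 0.11942113182588107
```

Request:
servo_tool:
  increments:
    - [0,[-20,-9,0],0]
    - [0,[-40,-17,0],0]
    - [0,[-43,-19,0],0]
    - [0,[-43,-19,0],0]
    - [0,[-43,-19,0],0]
    - [0,[-43,-19,0],0]
    - [0,[-43,-19,0],0]
    - [0,[-43,-19,0],0]
    - [0,[-43,-19,0],0]
    - [0,[-43,-17,0],0]

```text
clock: 1.1
eef_pos: [0.4795, 0.1962, 0.2309]
tool_rot: [0.142, 0.99, -0.0, -0.0]
ft_force: [1.0, 0.9, 0.9]
grip_width: 0.085
```

Request:
servo_tool:
  increments:
    - [0,[0,0,0],8]
    - [0,[0,0,0],8]
    - [0,[0,0,0],8]
    - [0,[0,0,0],8]
    - [0,[0,0,0],8]
    - [0,[0,0,0],5]
    - [0,[0,0,30],0]
    - [0,[0,0,30],0]
    - [0,[0,0,0],0]
    - [0,[0,0,0],0]

```text
clock: 2.1
eef_pos: [0.4781, 0.1977, 0.1711]
tool_rot: [0.51, 0.86, -0.001, -0.001]
ft_force: [-0.1, 0.9, 1.0]
grip_width: 0.0855
```

```bash
cat >> h.py <<'E'
def plan(tx,ty,tz):
    o=status.get_obs();Rm=R.from_quat(o["tool_rot"]).as_matrix()
    dl=Rm.T@(np.array([tx,ty,tz])-o["eef_pos"])*1000
    print("t",round(o["clock"],2),"eef",o["eef_pos"].round(4),"yawx",np.degrees(np.arctan2(Rm[1,0],Rm[0,0])).round(2),"j",o["joint_pos"].round(3),"tool delta mm",dl.round(1),"F",o["ft_force"].round(1),"T",o["ft_torque"].round(2),"w",o["grip_width"].round(4))
E
python3 -c "
from h import *
plan(.479,.1977,.079)"
```

```text
Traceback (most recent call last):
  File "h.py", line 16, in plan
    print("t",round(o["clock"],2),"eef",o["eef_pos"].round(4),"yawx",np.degrees(np.arctan2(Rm[1,0],Rm[0,0])).round(2),"j",o["joint_pos"].round(3),"tool delta mm",dl.round(1),"F",o["ft_force"].round(1),"T",o["ft_torque"].round(2),"w",o["grip_width"].round(4))
                                                                                                                                                                                                                                         ^^^^^^^^^^^^^^^^^^^^^
AttributeError: 'float' object has no attribute 'round'
```

```bash
sed -i 's/o\["grip_width"\].round(4)/round(float(o["grip_width"]),4)/' h.py
python3 -c "
from h import *
plan(.479,.1977,.079)"
```

```text
t 2.1 eef [0.4781 0.1977 0.1711] yawx 118.74 j [ 0.392  0.31  -0.061  1.202 -0.     1.461] tool delta mm [-0.5  1.  92.1] F [-0.1  0.9  1. ] T [-0.01  0.01 -0.  ] w 0.0855
```

Request:
servo_tool:
  increments:
    - [0,[0,1,20],0]
    - [0,[0,0,25],0]
    - [0,[0,0,25],0]
    - [0,[0,0,15],0]
    - [0,[0,0,7],0]
    - [0,[0,0,0],0]
    - [0,[0,0,0],0]
    - [120,[0,0,0],0]
    - [255,[0,0,0],0]
    - [255,[0,0,0],0]

```text
clock: 3.1
eef_pos: [0.4798, 0.1985, 0.0802]
tool_rot: [0.51, 0.86, 0.0, 0.0]
ft_force: [-1.5, -0.5, 5.5]
grip_width: 0.0469
```

Request:
servo_tool:
  increments:
    - [255,[0,0,0],0]
    - [255,[0,0,0],0]
    - [255,[0,0,0],0]
    - [0,[0,0,0],0]
    - [0,[0,0,0],0]
    - [0,[0,0,0],0]
    - [0,[0,0,0],8]
    - [0,[0,0,0],8]
    - [0,[0,0,0],8]
    - [0,[0,0,0],8]

```text
clock: 4.1
eef_pos: [0.4793, 0.1984, 0.0791]
tool_rot: [0.729, 0.685, -0.0, -0.0]
ft_force: [-0.8, -0.4, 0.2]
grip_width: 0.0851
```

Run:
```python
from h import *
plan(.479,.1977,.079)
for n in("side","top"):
    p,d=viewer.camera(n); c=proj(n,[[.479,.1977,.1]])[0].astype(int);print(n,c)
    a=p[max(c[1]-75,0):c[1]+75,c[0]-80:c[0]+80];cv2.imwrite(f"pics/{n}1.png",cv2.convertScaleAbs(cv2.resize(a[:,:,::-1],None,fx=4,fy=4),alpha=1.6))
```

```text
t 4.1 eef [0.4793 0.1984 0.0791] yawx 86.41 j [ 0.392  0.395 -0.198  0.978  0.     2.026] tool delta mm [-0.7 -0.3  0.1] F [-0.8 -0.4  0.2] T [-0.03 -0.02 -0.02] w 0.0851
side [316 281]
top [211 246]
```

View pics/side1.png

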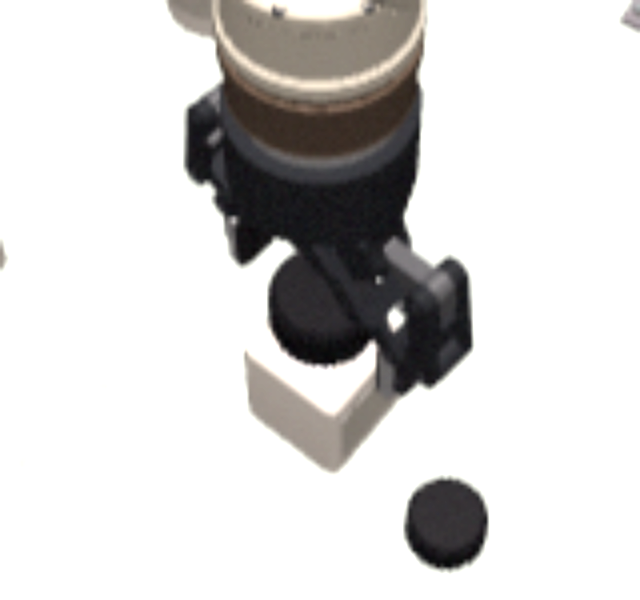

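The jaws straddle the cap, which sits at (320,300) in the crop, and the bottle is upright. I'll centre it with a second grip at right angles and then lift.

Request:
servo_tool:
  increments:
    - [0,[0,0,0],8]
    - [0,[0,0,0],8]
    - [0,[0,0,0],8]
    - [0,[0,0,0],8]
    - [0,[0,0,0],8]
    - [0,[0,0,0],8]
    - [0,[0,0,0],0]
    - [255,[0,0,0],0]
    - [255,[0,0,0],0]
    - [255,[0,0,0],0]

```text
clock: 5.2
eef_pos: [0.4799, 0.1983, 0.0796]
tool_rot: [0.943, 0.332, 0.0, 0.0]
ft_force: [1.0, -1.3, 0.5]
grip_width: 0.0468
```

Request:
servo_tool:
  increments:
    - [255,[0,0,0],0]
    - [255,[0,0,0],0]
    - [255,[0,0,-5],0]
    - [255,[0,0,-10],0]
    - [255,[0,0,-15],0]
    - [255,[0,0,-20],0]
    - [255,[0,0,-20],0]
    - [255,[0,0,-20],0]
    - [255,[0,0,-10],0]
    - [255,[0,0,0],0]

```text
clock: 6.2
eef_pos: [0.4804, 0.1989, 0.181]
tool_rot: [0.943, 0.332, 0.002, -0.0]
ft_force: [0.8, 0.0, -4.1]
grip_width: 0.0471
```

Run:
```python
from h import *
plan(.4808,-.191,.18)
for n in("side","top"):
    p,d=viewer.camera(n); np.save(n+"2d.npy",d);c=proj(n,[[.479,.1977,.17]])[0].astype(int);print(n,c)
    a=p[max(c[1]-75,0):c[1]+75,c[0]-80:c[0]+80];cv2.imwrite(f"pics/{n}2.png",cv2.convertScaleAbs(cv2.resize(a[:,:,::-1],None,fx=4,fy=4),alpha=1.6))
    C=cloud(n,d).reshape(-1,3);B=C[(np.hypot(C[:,0]-.479,C[:,1]-.198)<.045)]
    for lo,hi in((.152,.17),(.1,.165)):
        b=B[(B[:,2]>lo)&(B[:,2]<hi)];print(len(b),cv2.minAreaRect(b[:,:2].astype(np.float32)*1000) if len(b)>5 else '')
```

```text
t 6.2 eef [0.4804 0.1989 0.181 ] yawx 38.75 j [ 0.392  0.304 -0.043  1.221  0.     2.858] tool delta mm [-243.7  304.3    0.4] F [ 0.8  0.  -4.1] T [-0.04 -0.01  0.03] w 0.0471
side [316 259]
325 ((466.93280029296875, 211.7653350830078), (71.45240783691406, 40.0157356262207), 43.727657318115234)
713 ((465.27716064453125, 211.13621520996094), (73.95220947265625, 38.22461700439453), 48.33123016357422)
top [199 245]
234 ((467.86553955078125, 183.0155029296875), (34.24786376953125, 71.67552185058594), 48.168846130371094)
330 ((469.437744140625, 182.34803771972656), (35.85358810424805, 73.34307861328125), 50.79494857788086)
```

View pics/side2.png

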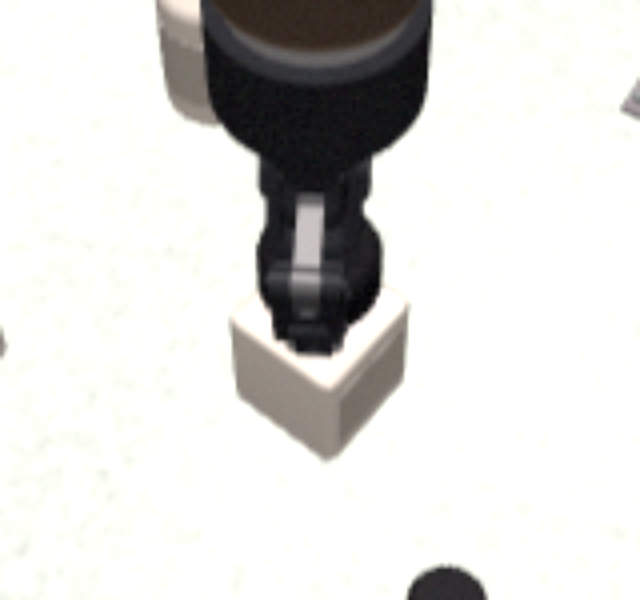

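View pics/top2.png

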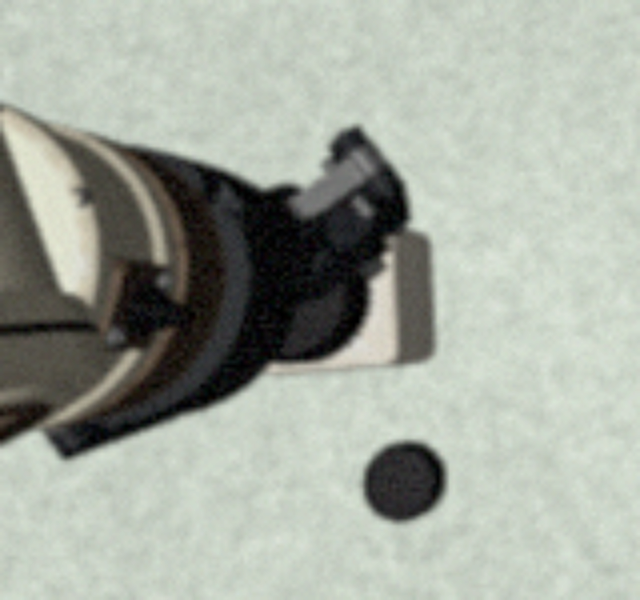

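Run:
```python
from h import *
def ray(n,u,v,z):
    c=viewer.get_calibration(n);K=c["K"];M=R.from_quat(c["orientation"]).as_matrix()
    d=M@np.array([(u-K[0,2])/K[0,0],-(v-K[1,2])/K[1,1],-1]);return c["position"]+d*(z-c["position"][2])/d[2]
o=(316-80,259-75)
z=.168
P=[ray("side",o[0]+x/4-.4,o[1]+y/4-.4,z) for x,y in((232,318),(329,389),(408,306))]
print(np.round(P,4))
for a,b in((0,1),(1,2)):
    e=P[b]-P[a];print(np.linalg.norm(e),np.degrees(np.arctan2(e[1],e[0])))
print("centre",(P[0]+P[2])/2)
o=(199-80,245-75)
a=ray("top",o[0]+400/4,o[1]+240/4,z);b=ray("top",o[0]+397/4,o[1]+355/4,z);e=a-b;print(np.degrees(np.arctan2(e[1],e[0])),a,b)
# side depth faces: fit normals of two faces
for n in("side",):
    C=cloud(n,np.load(n+"2d.npy"))
    for (x0,x1,y0,y1) in((245,315,340,420),(345,400,350,420)):
        oo=(236,184)
        W=C[oo[1]+y0//4+3:oo[1]+y1//4,oo[0]+x0//4:oo[0]+x1//4].reshape(-1,3);W=W[(W[:,2]>.11)&(W[:,2]<.163)]
        m=np.median(W,0);W=W[np.linalg.norm(W-m,axis=1)<.04];_,s,V=np.linalg.svd(W-W.mean(0));print(len(W),W.mean(0).round(4),V[2].round(3),np.degrees(np.arctan2(V[2][1],V[2][0])))
```

```text
[[0.5031 0.2257 0.168 ]
 [0.4518 0.2235 0.168 ]
 [0.4533 0.1734 0.168 ]]
0.05141628433028385 -177.52015115700638
0.05010914885427266 -88.2599825401454
centre [0.47819752 0.19951968 0.168     ]
-0.7800899004022611 [0.50177231 0.16799353 0.168     ] [0.45748563 0.16859654 0.168     ]
210 [0.479  0.2268 0.1397] [-0.059  0.998 -0.006] 93.40953994520018
154 [0.4509 0.1989 0.1372] [-0.999 -0.051 -0.005] -177.09375821098175
```

Request:
servo_tool:
  increments:
    - [255,[-8,10,0],0]
    - [255,[-16,20,0],0]
    - [255,[-24,30,0],0]
    - [255,[-28,35,0],0]
    - [255,[-28,35,0],0]
    - [255,[-28,35,0],0]
    - [255,[-28,35,0],0]
    - [255,[-28,35,0],0]
    - [255,[-24,30,0],0]
    - [255,[-16,20,0],0]

```text
clock: 7.3
eef_pos: [0.4783, -0.1698, 0.1781]
tool_rot: [0.944, 0.33, -0.001, -0.0]
ft_force: [0.9, 0.6, -3.1]
grip_width: 0.0465
```

Request:
servo_tool:
  increments:
    - [255,[-10,12,0],0]
    - [255,[-5.5,6.5,0],0]
    - [255,[0,0,0],-3]
    - [255,[0,0,0],-2]
    - [255,[0,0,10],0]
    - [255,[0,0,10],0]
    - [255,[0,0,10],0]
    - [255,[0,0,0],0]
    - [255,[0,0,0],0]
    - [255,[0,0,0],0]

```text
clock: 8.3
eef_pos: [0.4797, -0.1907, 0.1495]
tool_rot: [0.928, 0.373, 0.0, 0.0]
ft_force: [0.6, -0.2, -2.8]
grip_width: 0.0469
```

Run:
```python
from h import *
plan(.4803,-.190,.0852)
for n in("side","top"):
    p,d=viewer.camera(n); np.save(n+"3d.npy",d);c=proj(n,[[.48,-.19,.1]])[0].astype(int);print(n,c)
    a=p[max(c[1]-75,0):c[1]+75,c[0]-80:c[0]+80];cv2.imwrite(f"pics/{n}3.png",cv2.convertScaleAbs(cv2.resize(a[:,:,::-1],None,fx=4,fy=4),alpha=1.6))
```

```text
t 8.3 eef [ 0.4797 -0.1907  0.1495] yawx 43.74 j [-0.378  0.322 -0.103  1.145 -0.     2.   ] tool delta mm [ 0.9 -0.1 64.3] F [ 0.6 -0.2 -2.8] T [-0.   -0.01  0.02] w 0.0469
side [430 167]
top [435 239]
```

View pics/side3.png

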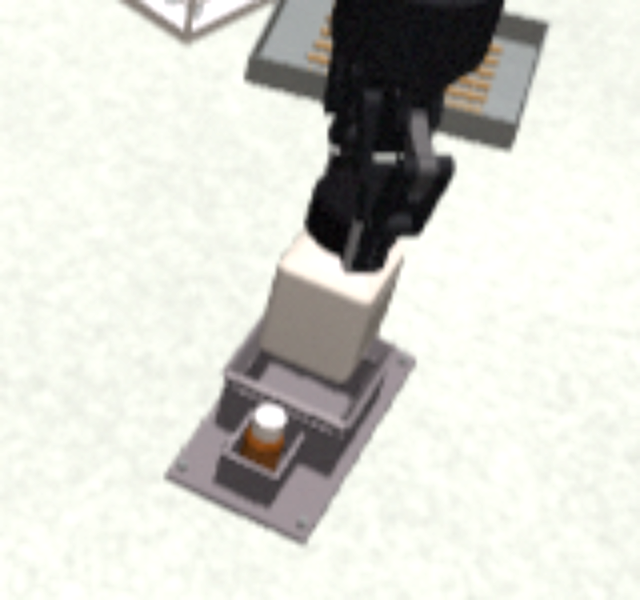

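View pics/top3.png

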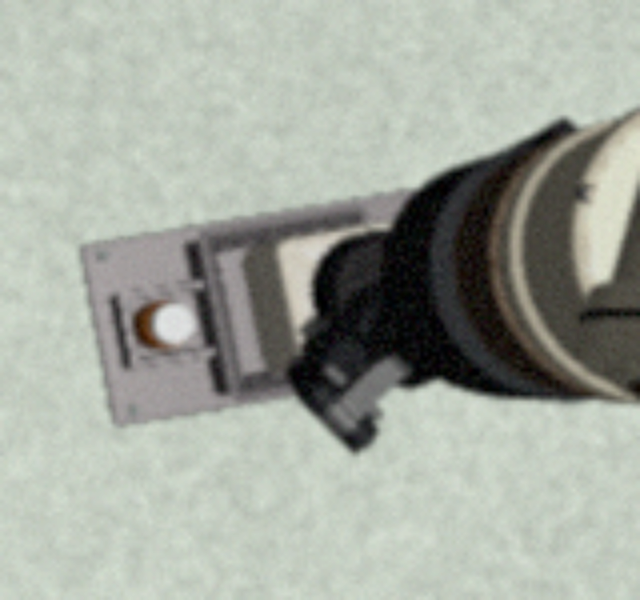

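The bottle hangs upright over the nest and roughly square to it, with vial_a clear at (268,420) in the side crop. I'll check the alignment against the nest in the same camera.

Run:
```python
from h import *
nest={"top":(.4833,-.1924),"side":(.4784,-.1894)}
th=np.radians(8.0);ex=np.array([np.cos(th),np.sin(th)]);ey=np.array([-np.sin(th),np.cos(th)])
for n in nest:
    C=cloud(n,np.load(n+"3d.npy")).reshape(-1,3)
    L=np.c_[(C[:,:2]-nest[n])@ex,(C[:,:2]-nest[n])@ey,C[:,2]]
    for ax,sg in((1,1),(0,-1),(0,1)):
        o=1-ax
        m=(abs(L[:,o])<.022)&(abs(sg*L[:,ax]-.028)<.012)&(L[:,2]>.085)&(L[:,2]<.133)
        if m.sum()<15: print(n,ax,sg,m.sum());continue
        W=L[m]; 
        for _ in range(3):
            A=np.c_[W[:,o],W[:,2]-.1,np.ones(len(W))];k=np.linalg.lstsq(A,W[:,ax],rcond=None)[0];r=W[:,ax]-A@k;W=W[abs(r)<2.5*r.std()+1e-4]
        print(n,"axis",ax,sg,len(W),"centre off mm",((k[2]-sg*.028)*1000).round(2),"yaw deg",np.degrees(k[0]*(1 if ax==0 else -1)).round(2),"tilt",k[1].round(3),"std",r.std().round(4))
```

```text
top axis 1 1 190 centre off mm 0.84 yaw deg -0.14 tilt 0.009 std 0.0003
top 0 -1 0
top 0 1 5
side axis 1 1 312 centre off mm -1.51 yaw deg 0.14 tilt 0.0 std 0.0011
side axis 0 -1 65 centre off mm -0.46 yaw deg 0.19 tilt 0.001 std 0.0004
side 0 1 5
```

Alignment is within about 1.5 mm and 0.2°, so I'll lower it.

Request:
servo_tool:
  increments:
    - [255,[0.5,0,5],0]
    - [255,[0,0,8],0]
    - [255,[0,0,8],0]
    - [255,[0,0,8],0]
    - [255,[0,0,8],0]
    - [255,[0,0,8],0]
    - [255,[0,0,6],0]
    - [255,[0,0,4],0]
    - [255,[0,0,3],0]
    - [255,[0,0,2],0]

```text
clock: 9.4
eef_pos: [0.4799, -0.1904, 0.0892]
tool_rot: [0.928, 0.373, 0.0, 0.0]
ft_force: [-0.9, -0.2, -2.4]
grip_width: 0.0466
```

Request:
servo_tool:
  increments:
    - [255,[0,0,2],0]
    - [255,[0,0,1],0]
    - [255,[0,0,1],0]
    - [255,[0,0,1],0]
    - [255,[0,0,0],0]
    - [255,[0,0,0],0]
    - [255,[0,0,0],0]
    - [255,[0,0,0],0]
    - [255,[0,0,0],0]
    - [255,[0,0,0],0]

```text
clock: 10.4
eef_pos: [0.4806, -0.1909, 0.0854]
tool_rot: [0.928, 0.372, 0.001, 0.001]
ft_force: [-0.3, -1.0, 6.1]
grip_width: 0.0467
```

Run:
```python
from h import *
plan(.4803,-.190,.0852)
for n in("side",):
    p,d=viewer.camera(n); c=proj(n,[[.48,-.19,.1]])[0].astype(int)
    a=p[max(c[1]-75,0):c[1]+75,c[0]-80:c[0]+80];cv2.imwrite(f"pics/{n}4.png",cv2.convertScaleAbs(cv2.resize(a[:,:,::-1],None,fx=4,fy=4),alpha=1.6))
    C=cloud(n,d).reshape(-1,3);B=C[(np.hypot(C[:,0]-.4784,C[:,1]+.1894)<.04)&(C[:,2]>.066)&(C[:,2]<.09)]
    print(np.histogram(B[:,2],12))
```

```text
t 10.4 eef [ 0.4806 -0.1909  0.0854] yawx 43.73 j [-0.378  0.383 -0.197  0.988 -0.     2.001] tool delta mm [ 0.4 -0.8  0.2] F [-0.3 -1.   6.1] T [-0.06  0.29  0.03] w 0.0467
(array([19, 19, 33, 35, 35, 39, 33, 24, 11,  7,  5,  5]), array([0.06606665, 0.06805451, 0.07004237, 0.07203023, 0.07401808,
       0.07600594, 0.0779938 , 0.07998166, 0.08196952, 0.08395738,
       0.08594523, 0.08793309, 0.08992095]))
```

View pics/side4.png

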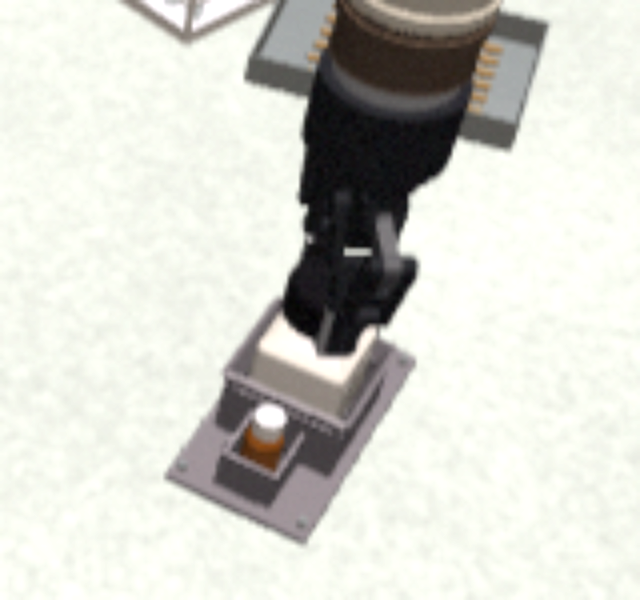

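Seated: contact force rose to about +6 N at TCP z 0.0854, and the picture shows the body down inside the nest. Next I'll unscrew slowly, keeping a slight lag on the rise.

Request:
servo_tool:
  increments:
    - [255,[0,0,0],-2.5]
    - [255,[0,0,0],-2.5]
    - [255,[0,0,0],-2.5]
    - [255,[0,0,-0.1],-2.5]
    - [255,[0,0,-0.1],-2.5]
    - [255,[0,0,-0.1],-2.5]
    - [255,[0,0,-0.1],-2.5]
    - [255,[0,0,-0.1],-2.5]
    - [255,[0,0,-0.1],-2.5]
    - [255,[0,0,-0.1],-2.5]

```text
clock: 11.45
eef_pos: [0.4812, -0.1912, 0.0864]
tool_rot: [0.825, 0.565, 0.001, 0.002]
ft_force: [0.9, -1.1, 5.0]
grip_width: 0.0469
```

Run:
```python
from h import *
plan(.4806,-.1909,.0854)
```

```text
t 11.45 eef [ 0.4812 -0.1912  0.0864] yawx 68.81 j [-3.780e-01  3.820e-01 -1.960e-01  9.890e-01 -1.000e-03  1.563e+00] tool delta mm [ 0.1 -0.7  1. ] F [ 0.9 -1.1  5. ] T [-0.2   0.11 -0.17] w 0.0469
```

Request:
servo_tool:
  increments:
    - [255,[0,0,-0.1],-2.5]
    - [255,[0,0,-0.1],-2.5]
    - [255,[0,0,-0.1],-2.5]
    - [255,[0,0,-0.1],-2.5]
    - [255,[0,0,-0.1],-2.5]
    - [255,[0,0,-0.1],-2.5]
    - [255,[0,0,-0.2],-2.5]
    - [255,[0,0,-0.1],-2.5]
    - [255,[0,0,-0.1],-2.5]
    - [255,[0,0,-0.2],-2.5]

```text
clock: 12.45
eef_pos: [0.4817, -0.1912, 0.0875]
tool_rot: [0.683, 0.73, 0.001, 0.002]
ft_force: [1.3, -0.8, 4.3]
grip_width: 0.0469
```

Run:
```python
from h import *
plan(.4806,-.1909,.0854)
```

```text
t 12.45 eef [ 0.4817 -0.1912  0.0875] yawx 93.82 j [-0.378  0.381 -0.194  0.991 -0.     1.126] tool delta mm [ 0.4 -1.   2.1] F [ 1.3 -0.8  4.3] T [-0.17 -0.2  -0.08] w 0.0469
```

Request:
servo_tool:
  increments:
    - [255,[0,0,-0.1],-2.5]
    - [255,[0,0,-0.1],-2.5]
    - [255,[0,0,-0.1],-2.5]
    - [255,[0,0,-0.1],-2.5]
    - [255,[0,0,-0.1],-2.5]
    - [255,[0,0,-0.1],-2.5]
    - [255,[0,0,-0.2],-2.5]
    - [255,[0,0,-0.1],-2.5]
    - [255,[0,0,-0.1],-2.5]
    - [255,[0,0,-0.2],-2.5]

```text
clock: 13.45
eef_pos: [0.4806, -0.1904, 0.0879]
tool_rot: [0.509, 0.861, 0.0, 0.001]
ft_force: [0.0, -0.3, 0.9]
grip_width: 0.0471
```

Run:
```python
from h import *
plan(.4806,-.1909,.0854)
```

```text
t 13.45 eef [ 0.4806 -0.1904  0.0879] yawx 118.85 j [-0.378  0.381 -0.194  0.995  0.001  0.69 ] tool delta mm [-0.5 -0.2  2.5] F [ 0.  -0.3  0.9] T [ 0.03 -0.04 -0.  ] w 0.0471
```

Request:
servo_tool:
  increments:
    - [255,[0,0,-0.1],-2.5]
    - [255,[0,0,-0.1],-2.5]
    - [255,[0,0,-0.1],-2.5]
    - [255,[0,0,-0.1],-2.5]
    - [255,[0,0,-0.1],-2.5]
    - [255,[0,0,-0.1],-2.5]
    - [255,[0,0,-0.2],-2.5]
    - [255,[0,0,-0.1],-2.5]
    - [255,[0,0,-0.1],-2.5]
    - [255,[0,0,-0.2],-2.5]

```text
clock: 14.45
eef_pos: [0.4797, -0.1902, 0.0884]
tool_rot: [0.31, 0.951, 0.0, -0.0]
ft_force: [-0.0, 0.1, -0.2]
grip_width: 0.0467
```

Run:
```python
from h import *
plan(.4806,-.1909,.0854)
```

```text
t 14.45 eef [ 0.4797 -0.1902  0.0884] yawx 143.85 j [-0.378  0.38  -0.193  0.998  0.     0.253] tool delta mm [-1.1  0.   3. ] F [-0.   0.1 -0.2] T [0.03 0.05 0.02] w 0.0467
```

Request:
servo_tool:
  increments:
    - [255,[0,0,-0.1],-2.5]
    - [255,[0,0,-0.1],-2.5]
    - [255,[0,0,-0.1],-2.5]
    - [255,[0,0,-0.1],-2.5]
    - [255,[0,0,-0.1],-2.5]
    - [255,[0,0,-0.1],-2.5]
    - [255,[0,0,-0.2],-2.5]
    - [255,[0,0,-0.1],-2.5]
    - [255,[0,0,-0.1],-2.5]
    - [255,[0,0,-0.2],-2.5]

```text
clock: 15.45
eef_pos: [0.4799, -0.1905, 0.0896]
tool_rot: [0.097, 0.995, -0.0, 0.0]
ft_force: [0.1, -1.2, -0.7]
grip_width: 0.0467
```

Run:
```python
from h import *
plan(.4806,-.1909,.0854)
p,d=viewer.camera("side"); c=proj("side",[[.48,-.19,.1]])[0].astype(int)
a=p[max(c[1]-75,0):c[1]+75,c[0]-80:c[0]+80];cv2.imwrite("pics/side5.png",cv2.convertScaleAbs(cv2.resize(a[:,:,::-1],None,fx=4,fy=4),alpha=1.6))
```

```text
t 15.45 eef [ 0.4799 -0.1905  0.0896] yawx 168.84 j [-0.378  0.379 -0.191  1.    -0.    -0.183] tool delta mm [-0.8 -0.3  4.2] F [ 0.1 -1.2 -0.7] T [-0.16 -0.02  0.03] w 0.0467
```

View pics/side5.png

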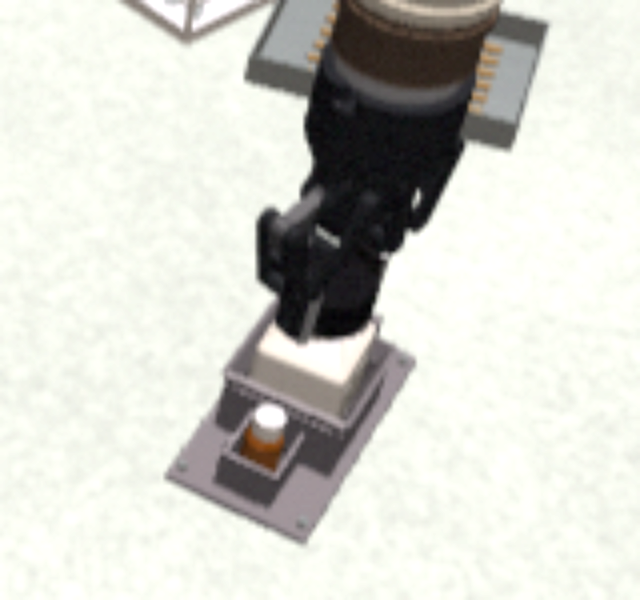

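Request:
servo_tool:
  increments:
    - [255,[0,0,-0.1],-2]
    - [255,[0,0,-0.1],-2]
    - [255,[0,0,-0.1],-2]
    - [255,[0,0,-0.1],-2]
    - [255,[0,0,-0.1],-2]
    - [255,[0,0,-0.1],-2]
    - [255,[0,0,-0.1],-2]
    - [255,[0,0,-0.1],-2]
    - [255,[0,0,-0.1],-2]
    - [255,[0,0,-0.1],-2]

```text
clock: 16.5
eef_pos: [0.48, -0.1904, 0.0907]
tool_rot: [-0.077, 0.997, -0.0, 0.0]
ft_force: [1.2, -1.0, -1.3]
grip_width: 0.0473
```

Run:
```python
from h import *
plan(.4806,-.1909,.0854)
th=np.radians(8.0);ex=np.array([np.cos(th),np.sin(th)]);ey=np.array([-np.sin(th),np.cos(th)])
p,d=viewer.camera("side");C=cloud("side",d).reshape(-1,3);n0=(.4784,-.1894)
L=np.c_[(C[:,:2]-n0)@ex,(C[:,:2]-n0)@ey,C[:,2]]
m=(abs(L[:,0])<.024)&(abs(L[:,1]-.028)<.006)&(L[:,2]>.058)&(L[:,2]<.072);W=L[m]
for _ in range(3):
    A=np.c_[W[:,0],np.ones(len(W))];k=np.linalg.lstsq(A,W[:,1],rcond=None)[0];r=W[:,1]-A@k;W=W[abs(r)<2*r.std()+1e-4]
print(len(W),"bottle ccw yaw in nest deg",np.degrees(np.arctan(k[0])),"off",(k[1]-.028)*1000,r.std())
```

```text
t 16.5 eef [ 0.48   -0.1904  0.0907] yawx -171.22 j [-0.378  0.378 -0.19   1.003 -0.    -0.531] tool delta mm [-0.5 -0.6  5.3] F [ 1.2 -1.  -1.3] T [-0.04 -0.07 -0.03] w 0.0473
103 bottle ccw yaw in nest deg 1.371905259799315 off -1.2589056987021736 0.0012024992473134335
```

About 145° turned, minus 1–5° of bottle play, leaves the cap at roughly 2.45–2.5 rad, inside the release window. I'll do a gentle test lift and watch the force.

Request:
servo_tool:
  increments:
    - [255,[0,0,-0.5],0]
    - [255,[0,0,-0.5],0]
    - [255,[0,0,-0.5],0]
    - [255,[0,0,-0.5],0]
    - [255,[0,0,-0.5],0]
    - [255,[0,0,-0.5],0]
    - [255,[0,0,0],0]
    - [255,[0,0,0],0]
    - [255,[0,0,0],0]
    - [255,[0,0,0],0]

```text
clock: 17.55
eef_pos: [0.4799, -0.1904, 0.0939]
tool_rot: [-0.076, 0.997, -0.0, 0.0]
ft_force: [0.7, 0.2, -0.8]
grip_width: 0.0471
```

Run:
```python
from h import *
plan(.4806,-.1909,.0854)
p,d=viewer.camera("side"); c=proj("side",[[.48,-.19,.1]])[0].astype(int)
a=p[c[1]-45:c[1]+55,c[0]-60:c[0]+60];cv2.imwrite("pics/side6.png",cv2.convertScaleAbs(cv2.resize(a[:,:,::-1],None,fx=6,fy=6),alpha=1.4))
```

```text
t 17.55 eef [ 0.4799 -0.1904  0.0939] yawx -171.26 j [-0.378  0.374 -0.186  1.011  0.    -0.53 ] tool delta mm [-0.6 -0.6  8.5] F [ 0.7  0.2 -0.8] T [-0.06 -0.12 -0.01] w 0.0471
```

View pics/side6.png

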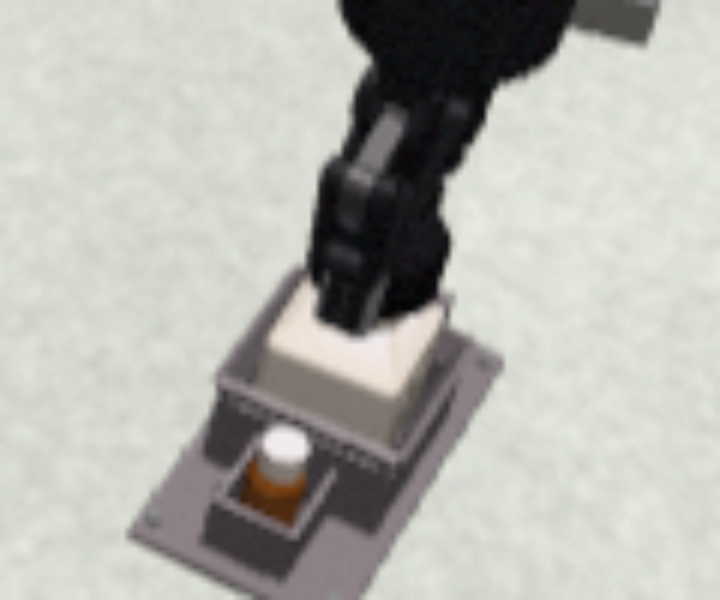

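Request:
servo_tool:
  increments:
    - [255,[0,0,-0.5],0]
    - [255,[0,0,-0.5],0]
    - [255,[0,0,-0.5],0]
    - [255,[0,0,-0.5],0]
    - [255,[0,0,-0.5],0]
    - [255,[0,0,0],0]
    - [255,[0,0,0],0]
    - [255,[0,0,0],0]
    - [255,[0,0,0],0]
    - [255,[0,0,0],0]

```text
clock: 18.6
eef_pos: [0.4798, -0.1904, 0.0964]
tool_rot: [-0.076, 0.997, -0.0, 0.0]
ft_force: [0.4, -0.1, 0.2]
grip_width: 0.0469
```

Run:
```python
from h import *
plan(.4806,-.1909,.0854)
p,d=viewer.camera("side"); c=proj("side",[[.48,-.19,.1]])[0].astype(int)
C=cloud("side",d);B=C.reshape(-1,3);B=B[(np.hypot(B[:,0]-.4784,B[:,1]+.1894)<.04)&(B[:,2]>.066)&(B[:,2]<.09)]
print(np.histogram(B[:,2],12))
a=p[c[1]-45:c[1]+55,c[0]-60:c[0]+60];cv2.imwrite("pics/side7.png",cv2.convertScaleAbs(cv2.resize(a[:,:,::-1],None,fx=6,fy=6),alpha=1.4))
```

```text
t 18.6 eef [ 0.4798 -0.1904  0.0964] yawx -171.26 j [-0.378  0.372 -0.182  1.017  0.    -0.53 ] tool delta mm [-0.7 -0.6 11. ] F [ 0.4 -0.1  0.2] T [ 0.   -0.07  0.  ] w 0.0469
(array([18, 21, 29, 37, 30, 52, 41, 31, 32, 27,  8,  5]), array([0.06604175, 0.06801008, 0.06997841, 0.07194673, 0.07391506,
       0.07588338, 0.07785171, 0.07982004, 0.08178836, 0.08375669,
       0.08572501, 0.08769334, 0.08966167]))
```

View pics/side7.png

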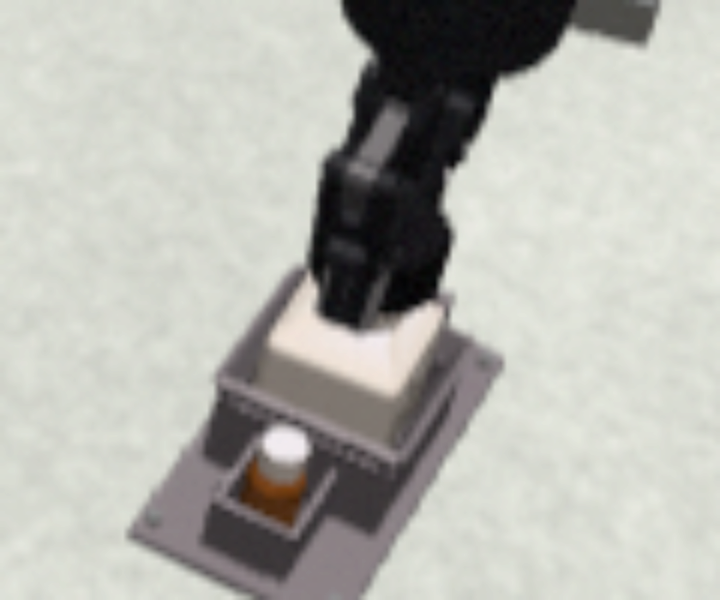

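Between the two crops the bottle's corners, e.g. (393,398), did not move while the tool rose 2.5 mm, and the force is about 0. The cap is free, so I'll lift it to its final height.

Request:
servo_tool:
  increments:
    - [255,[0,0,-1],0]
    - [255,[0,0,-2],0]
    - [255,[0,0,-3],0]
    - [255,[0,0,-4],0]
    - [255,[0,0,-4],0]
    - [255,[0,0,-4],0]
    - [255,[0,0,-4],0]
    - [255,[0,0,-3],0]
    - [255,[0,0,-1],0]
    - [255,[0,0,0],0]

```text
clock: 19.65
eef_pos: [0.4799, -0.1904, 0.1225]
tool_rot: [-0.076, 0.997, -0.0, 0.0]
ft_force: [0.1, 0.7, -1.0]
grip_width: 0.0469
```

Request:
servo_tool:
  increments:
    - [255,[0,0,0],0]
    - [255,[0,0,0],0]
    - [255,[0,0,0],0]
    - [255,[0,0,0],0]
    - [255,[0,0,0],0]
    - [255,[0,0,0],0]
    - [255,[0,0,0],0]
    - [255,[0,0,0],0]
    - [255,[0,0,0],0]
    - [255,[0,0,0],0]

```text
clock: 20.65
eef_pos: [0.4798, -0.1904, 0.1223]
tool_rot: [-0.076, 0.997, 0.0, -0.0]
ft_force: [-0.2, -0.1, -0.6]
grip_width: 0.0471
```

Run:
```python
from h import *
plan(.4806,-.1909,.0854)
for n in("side","top"):
    p,d=viewer.camera(n); c=proj(n,[[.48,-.19,.1]])[0].astype(int)
    a=p[c[1]-50:c[1]+50,c[0]-60:c[0]+60];cv2.imwrite(f"pics/{n}8.png",cv2.convertScaleAbs(cv2.resize(a[:,:,::-1],None,fx=6,fy=6),alpha=1.4))
    C=cloud(n,d).reshape(-1,3)
```

```text
t 20.65 eef [ 0.4798 -0.1904  0.1223] yawx -171.26 j [-0.378  0.346 -0.145  1.08  -0.    -0.53 ] tool delta mm [-0.7 -0.6 36.9] F [-0.2 -0.1 -0.6] T [-0.03 -0.01 -0.02] w 0.0471
```

View pics/side8.png

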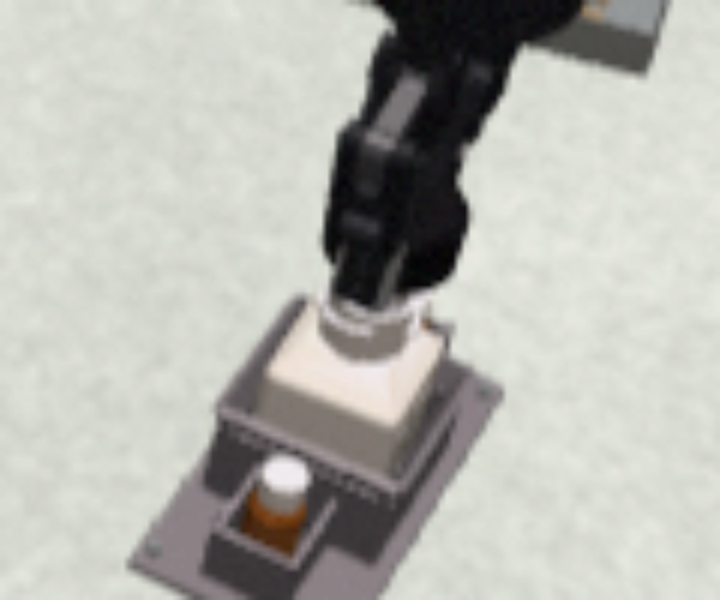

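View pics/top8.png

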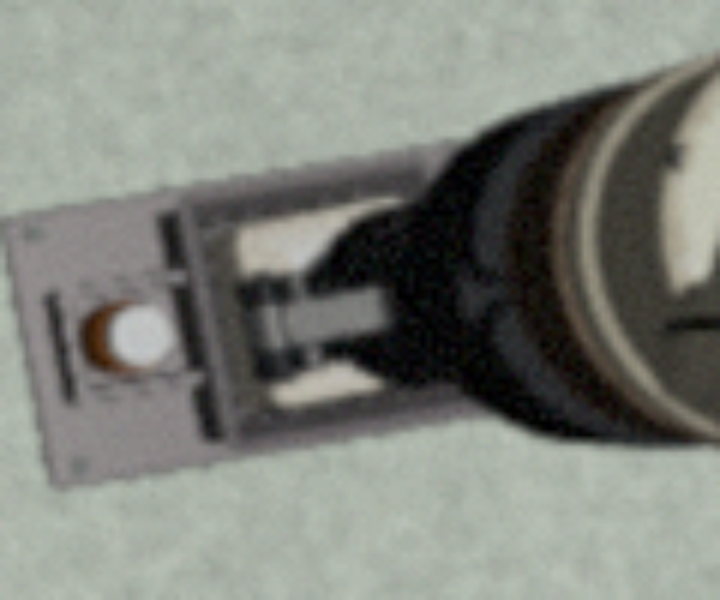

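The neck and threads now show below the cap at (365,330). The body's top front corner is at the same pixel as when seated, within a pixel, and vial_a is in place. Handing in.

```bash
python3 -c "
from workcell import order
print(order.job_done())"
```

```text
the job is handed in; nothing more can be done
None
```

I seated the capped square bottle in the nest, unscrewed its cap and handed the job in with the cap held about 2 cm above the mouth. The handover gave no verdict.

**What I did**
- I gripped the larger cap (48 mm) twice at right angles to centre it, then carried the bottle by the cap to the nest. It hung over the nest within about 1.5 mm and 0.2° before I lowered it.
- I unscrewed it anticlockwise by about 145° in one stroke, so no regrip was needed, and raised the tool along with the thread. I then lifted in small test steps.

**Last checks**
- **Cap:** the tool stopped 36.9 mm above its seated height, which puts the cap's lower edge about 20 mm above the rim. The tool is level, the grip opening is 47 mm, and the wrist force is about 0.6 N with no bottle weight on it.
- **Bottle:** it is still down in the nest, with its corner within about a pixel of where it sat when seated. The neck and threads are visible below the cap.
- **Other items:** vial_a stands in its well in the last pictures. I never moved near the round bottle or tip box, but I took no final picture of them, nor a clear one of vial_b behind the arm.

**What disagreed**
- The two cameras differed by 3–5 mm in absolute position, but the bottle-to-nest offset agreed within about 0.5 mm.
- In the loose part of the thread the tool rose about 1.5 mm less than the pitch predicts. I took this as thread play, because the cap then came off without load.

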